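Put the setting ring gauges back in their cases

ROBOT

A 6-joint arm with a two-finger parallel gripper is mounted at the origin on the work surface. World frame = base frame: x ahead of the robot, y to its left, z up, the work surface at z = 0. Lengths are in m, angles in rad, forces in N, time in s.
With the tool pointing down it reaches from about 0.275 to 0.825 m from the base axis. Payload 4.9 kg.
Tool frame: the origin (TCP) lies between the finger pads; the fingertips stand 17 mm ahead of it and the grasp point (between the pads) lies 2 mm behind it; z points along the fingers, y is the line along which they close (so a half turn about z gives the same grasp; the last joint's range is limited). The gripper opens to 85 mm and grips with 20 to 120 N. Pads are 22 mm wide; open, the fingers measure 114 mm over their backs; the gripper's body (76 mm by 85 mm) begins 54 mm behind the grasp point. The pads swing forward as they close: fully open they stand 13 mm farther back than shut.
Start: joints at [-1.343, 0.326, -0.193, 1.052, 0, 1.437], TCP at [0.195, -0.514, 0.248] pointing down, gripper open.
Joint ranges: [-2.65, 2.65], [-0.97, 1.79], [-1.3, 1.35], [-1.93, 2.1], [-1.47, 1.37], [-3.14, 3.14]. Speed limits (rad/s): [2.57, 2.57, 3.14, 3.14, 3.14, 3.14].

INTERFACE

Orientations are given as a 3x3 rotation matrix whose columns are the frame's x, y, z axes.
In Python, from bench import r, vision gives the robot as it stands.
- The arm moves only by the shell command python3 -m handwheel 'ROWS' [FORCE]. ROWS is a JSON object of lists of equal length, an entry for each row: "slide": the shift along the tool's x, y, z in cm, a list of three; "twist": the turn about the tool's z in degrees; "jaw": the gripper command: -1 is fully open, 1 is shut, values between are in proportion. A call has 1 to 12 rows; each row shifts and turns the commanded pose from where the row before left it, along the tool's axes as they then stand; what a row does not reach is not made up. A row lasts 1/12 s, in which the tool goes at most 41.7 mm and 7.16 degrees, less where a joint would pass 70% of its speed; a pose out of reach is approached as far as the arm can. A call with a gripper value outside its range is refused whole. The fingers move at their own pace and stop on an object; FORCE is the grip in N (left out, the last holds). Time passes only in rows, so rows that do not move let the fingers close. It gives the time, the measured TCP pose, the force, the opening and the grip force at its end, in the units of the state.
- r.get_state(): the state, without advancing time (a new reading comes with each control period).
- vision.capture(name): name is "scene" or "side" or "wrist"; returns a dict with "img" (384x512x3 uint8, blue, green, red), "fovy" (degrees; the focal length in pixels is half the picture's height over the tangent of half this angle, whatever the lens; pixels are square), "cx", "cy" (the principal point, pixels), "world_to_cam" (4x4, takes a point from world to camera coordinates); the wrist camera has in their place "T_tool_cam" (4x4, takes a point from camera to tool coordinates, whose origin is the TCP and whose axes are the flange's). Camera axes: x right, y down, z forward; pixel columns grow to the right and rows downward; lengths in m; the calibration is good to about 2 mm. A picture is of the moment at which its call begins: read the wrist's pose just before it. There is no depth.
- r.job_done(): hands the job in; it is judged then, once.
The state is a dict: "time_s": time; "qpos": joint angles; "qvel": joint speeds; "tau": joint torques, N m; "position": TCP position; "tcp_rot": TCP orientation; "wrist_force": force on the tool from outside, world axes, zero at the start; "torque": the same for the moment, N m; "gripper_width": finger opening in m; "grasp_force": force on a finger pad.
Only numpy, scipy, OpenCV 4.12 (cv2) and the standard library are available. Lean on these libraries where they do the work, as an engineer would, in place of code of your own. Each camera call takes 0.05 s, during which the arm holds its last target. There are 200 camera calls.

TASK

Measuring is finished: put each of the four dark setting ring gauges back into its own open wooden case, the one whose white circle is the size of that gauge, lying flat and centred on the circle. They are precision gauges, so set each one down gently, never let one drop, and leave the two bright vaned workpieces where they are.

Things in the scene. Friction and masses are not known exactly. Their poses are not given: they have to be found in the camera images.
- gauge_32_center (a point): The smallest of the four setting ring gauges: a loose dark steel ring with a thick wall, a finely knurled waist and a bright bore, lying flat. Outside diameter 32 mm, bore 10 mm, height 18 mm. The point is its centre, half-way up (9 mm above its underside); z is the ring's axis, and its yaw means nothing.
- gauge_42_center (a point): The second smallest of the four setting ring gauges: a loose dark steel ring with a thick wall, a finely knurled waist and a bright bore, lying flat. Outside diameter 42 mm, bore 17 mm, height 20 mm. The point is its centre, half-way up (10 mm above its underside); z is the ring's axis, and its yaw means nothing.
- gauge_53_center (a point): The second largest of the four setting ring gauges: a loose dark steel ring with a thick wall, a finely knurled waist and a bright bore, lying flat. Outside diameter 53 mm, bore 24 mm, height 22 mm. The point is its centre, half-way up (11 mm above its underside); z is the ring's axis, and its yaw means nothing.
- gauge_66_center (a point): The largest of the four setting ring gauges: a loose dark steel ring with a thick wall, a finely knurled waist and a bright bore, lying flat. Outside diameter 66 mm, bore 33 mm, height 26 mm. The point is its centre, half-way up (13 mm above its underside); z is the ring's axis, and its yaw means nothing.
- case_32: Open wooden case of the smallest gauge, fixed: square base 68 mm outside, 56 mm inside, blue floor 6 mm above the bench, lip 5 mm higher (11 mm). A white circle on the blue, 32 mm across inside its line, marks the gauge's place. Origin: under the circle's middle at bench height, z up. Its lid (same size, grey lining, 11 mm high) lies folded back flat on the +x side; not used.
- case_42: Open wooden case of the second smallest gauge, fixed: square base 78 mm outside, 66 mm inside, blue floor 6 mm above the bench, lip 5 mm higher (11 mm). A white circle on the blue, 42 mm across inside its line, marks the gauge's place. Origin: under the circle's middle at bench height, z up. Its lid (same size, grey lining, 11 mm high) lies folded back flat on the +x side; not used.
- case_53: Open wooden case of the second largest gauge, fixed: square base 89 mm outside, 77 mm inside, blue floor 6 mm above the bench, lip 5 mm higher (11 mm). A white circle on the blue, 53 mm across inside its line, marks the gauge's place. Origin: under the circle's middle at bench height, z up. Its lid (same size, grey lining, 11 mm high) lies folded back flat on the +x side; not used.
- case_66: Open wooden case of the largest gauge, fixed: square base 102 mm outside, 90 mm inside, blue floor 6 mm above the bench, lip 5 mm higher (11 mm). A white circle on the blue, 66 mm across inside its line, marks the gauge's place. Origin: under the circle's middle at bench height, z up. Its lid (same size, grey lining, 11 mm high) lies folded back flat on the +x side; not used.
- product_a_center (a point): A bright steel workpiece, loose, lying flat: a thin-walled ring with three vanes and a hub inside, 84 mm outside diameter, 28 mm high. Not to be moved. The point is on its axis, 14 mm above its underside.
- product_b_center (a point): A bright steel workpiece, loose, lying flat: a thin-walled ring with three vanes and a hub inside, 84 mm outside diameter, 28 mm high. Not to be moved. The point is on its axis, 14 mm above its underside.
Not all that is in view belongs to the job. Leave any turquoise look-alike of the part that bears gauge_42_center alone.

How it is judged:
At the end, for the whole second after the job is handed in: Each gauge lies flat (within 0.1 rad, either face up) on the floor of the case of its own size, its centre within 10 mm of the centre of the white circle and within 3 mm of its resting height, released and at rest; neither bright workpiece is more than 10 mm from where it began (horizontal distance between gauge_32_center and case_32 below 0.01 m and z of gauge_32_center in the frame of case_32 between 0.012 and 0.018 m and (angle between gauge_32_center's own z axis and vertical below 0.1 rad or angle between gauge_32_center's own z axis and vertical above 3.04 rad) and linear speed of each of gauge_32, gauge_42, gauge_53, gauge_66 below 0.01 m/s and horizontal distance between gauge_42_center and case_42 below 0.01 m and z of gauge_42_center in the frame of case_42 between 0.013 and 0.019 m and (angle between gauge_42_center's own z axis and vertical below 0.1 rad or angle between gauge_42_center's own z axis and vertical above 3.04 rad) and horizontal distance between gauge_53_center and case_53 below 0.01 m and z of gauge_53_center in the frame of case_53 between 0.014 and 0.02 m and (angle between gauge_53_center's own z axis and vertical below 0.1 rad or angle between gauge_53_center's own z axis and vertical above 3.04 rad) and horizontal distance between gauge_66_center and case_66 below 0.01 m and z of gauge_66_center in the frame of case_66 between 0.016 and 0.022 m and (angle between gauge_66_center's own z axis and vertical below 0.1 rad or angle between gauge_66_center's own z axis and vertical above 3.04 rad) and distance of each of product_a_center, product_b_center from where it was at the start of the episode below 0.01 m); the robot touches nothing.
It fails at once if a gauge was dropped (let go and falling faster than 0.6 m/s, a fall of about 20 mm) ((contact force between the fingers and gauge_32 below 0.1 N and linear speed of gauge_32 above 0.6 m/s) or (contact force between the fingers and gauge_42 below 0.1 N and linear speed of gauge_42 above 0.6 m/s) or (contact force between the fingers and gauge_53 below 0.1 N and linear speed of gauge_53 above 0.6 m/s) or (contact force between the fingers and gauge_66 below 0.1 N and linear speed of gauge_66 above 0.6 m/s)).
It fails at once if a bright workpiece was displaced by more than 10 mm (distance of any of product_a_center, product_b_center from where it was at the start of the episode above 0.01 m).
It also fails if it takes over 90 s, if anything falls off the work surface, if the arm or the gripper's body presses on something with over 40 N, if the wrist force passes 120 N, or if a joint passes its speed limit or range.

## Working session

There is one attempt and no reset: what is moved stays moved. The work goes in short steps, Python scripts to look and compute and a shell command to move; the robot and the scene stay as the last step left them, time stands still between calls to the robot, and variables do not carry over. Pictures are saved under pics/ and viewed, at most 14 in all, crops included, and the job is handed in when it is done.

```bash
ls; mkdir -p pics
python3 - <<'E'
from bench import r, vision
import cv2
s=r.get_state();print(s['time_s'],s['position'],s['tcp_rot'])
for n in ("scene","side","wrist"):
    c=vision.capture(n);cv2.imwrite(f'pics/{n}0.png',cv2.resize(c['img'],(800,600),interpolation=cv2.INTER_CUBIC))
    print(n,c['fovy'],c['cx'],c['cy'],c.get('world_to_cam',c.get('T_tool_cam')))
E
```

```text
pics
0.0 [ 0.19455983 -0.51385749  0.24752227] [[ 9.35256349e-01  3.53970960e-01 -3.48480731e-04]
 [ 3.53971037e-01 -9.35254923e-01  1.65360807e-03]
 [ 2.59410915e-04 -1.66989953e-03 -9.99998572e-01]]
scene 51.40973386137165 254.00116227675446 192.66352978832663 [[-0.72183674  0.69177259 -0.02005999  0.40021461]
 [ 0.4082007   0.4021763  -0.81952816 -0.2032782 ]
 [-0.55885947 -0.59975404 -0.57268769  1.29707587]
 [ 0.          0.          0.          1.        ]]
side 46.46576514366237 256.8711332782784 197.04830528129608 [[ 0.99904981 -0.0419454   0.01183446 -0.53521983]
 [-0.01667577 -0.61877189 -0.7853937   0.03185702]
 [ 0.04026648  0.78445008 -0.61888341  1.10936374]
 [ 0.          0.          0.          1.        ]]
wrist 60.98217085734077 248.9534082973961 188.33338265599824 [[ 5.90607653e-04 -9.47364458e-01 -3.20156580e-01  8.33362344e-02]
 [ 9.99999822e-01  5.85287785e-04  1.12840734e-04 -4.92781891e-04]
 [ 8.04824344e-05 -3.20156589e-01  9.47364635e-01 -1.26182574e-01]
 [ 0.00000000e+00  0.00000000e+00  0.00000000e+00  1.00000000e+00]]
```

View pics/scene0.png

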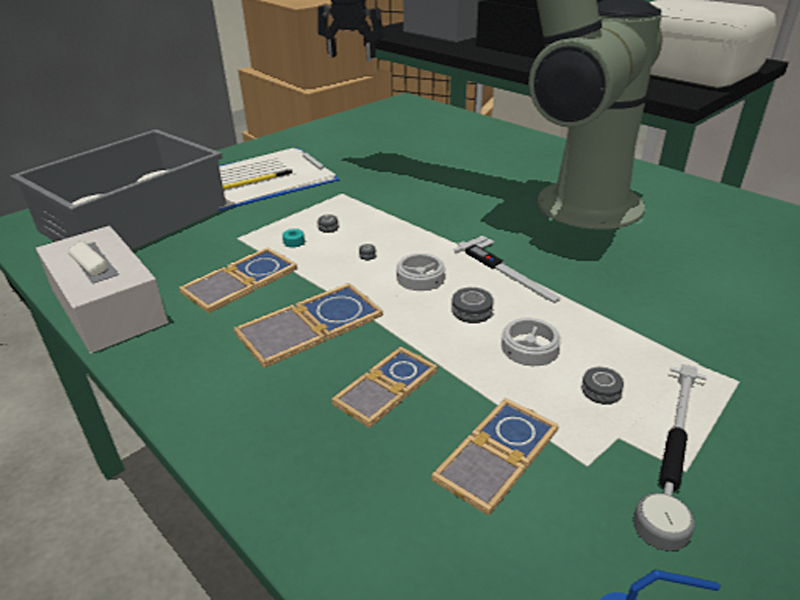

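View pics/side0.png

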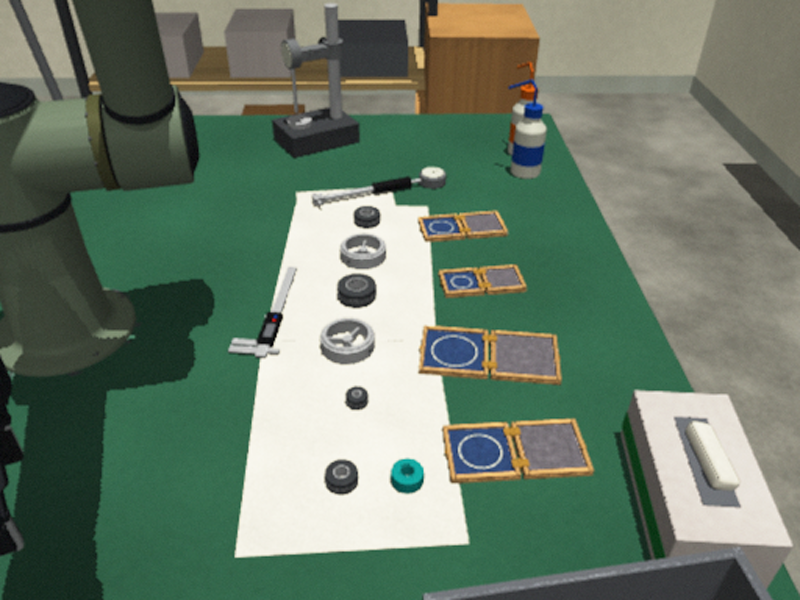

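The side view shows, far to near, four dark ring tops at (367,212), (357,284), (357,394) and (342,470). White circles are at (441,227), (462,282), (455,350) and (480,451), and the turquoise look-alike is at (407,470). Things that could be mistaken for a gauge: the turquoise ring, and the bright vaned rings at (363,249) and (347,340). I'll triangulate these.

```bash
cat > h.py <<'E'
from bench import r, vision
import numpy as np, cv2
def ray_plane(K,R,o,uv,z):
    d=R@np.array([(uv[0]-K[1])/K[0],(uv[1]-K[2])/K[0],1.]); return o+d*(z-o[2])/d[2]
def cam(c,s=None):
    K=(192/np.tan(np.radians(c['fovy'])/2),c['cx'],c['cy'])
    if s is None: T=np.linalg.inv(c['world_to_cam'])
    else:
        B=np.eye(4);B[:3,:3]=s['tcp_rot'];B[:3,3]=s['position'];T=B@c['T_tool_cam']
    return K,T[:3,:3],T[:3,3]
E
python3 - <<'E'
from h import *
C={n:cam(vision.capture(n)) for n in('scene','side')}
# name: scene px, side px, z ; (800x600 pictures)
P={'gA':((603,376),(367,212),.022),'gB':((473,298),(357,284),.026),'gC':((368,248),(357,394),.018),'gD':((328,219),(342,470),.020),
'c1':((516,431),(441,227),.006),'c2':((403,370),(462,282),.006),'c3':((341,307),(455,350),.006),'c4':((262,266),(480,451),.006),
'tq':((293,234),(407,470),.02),'pA':((421,265),(347,334),.028),'pB':((531,336),(363,244),.028)}
for k,(a,b,z) in P.items():
    print(k,*[ray_plane(*C[n],(np.array(p)+.5)/1.5625-.5,z).round(4) for n,p in(('scene',a),('side',b))])
E
```

```text
gA [0.4757 0.3147 0.022 ] [0.4811 0.3132 0.022 ]
gB [0.4621 0.0765 0.026 ] [0.4637 0.0713 0.026 ]
gC [ 0.4646 -0.1696  0.018 ] [ 0.4655 -0.1779  0.018 ]
gD [ 0.4465 -0.3079  0.02  ] [ 0.448  -0.3117  0.02  ]
c1 [0.6234 0.2855 0.006 ] [0.6236 0.2806 0.006 ]
c2 [0.6428 0.1042 0.006 ] [0.6444 0.0997 0.006 ]
c3 [ 0.6067 -0.0755  0.006 ] [ 0.6143 -0.0762  0.006 ]
c4 [ 0.6254 -0.2732  0.006 ] [ 0.6268 -0.2752  0.006 ]
tq [ 0.5307 -0.3077  0.02  ] [ 0.529  -0.3144  0.02  ]
pA [ 0.451  -0.0486  0.028 ] [ 0.4497 -0.0597  0.028 ]
pB [0.4792 0.1997 0.028 ] [0.4736 0.1902 0.028 ]
```

Run:
```python
from h import *
c=vision.capture('side');im=c['img']
# 512-px crops around gA, gD, c1, c4 : 50x37.5 px each ×8
tiles=[]
for (u,v) in((235,137),(219,303),(282,145),(307,289)):
    tiles.append(cv2.resize(im[v-18:v+19,u-25:u+25],(400,296),interpolation=cv2.INTER_CUBIC))
cv2.imwrite('pics/t1.png',np.vstack([np.hstack(tiles[:2]),np.hstack(tiles[2:])]))
```

```text
(no output)
```

View pics/t1.png

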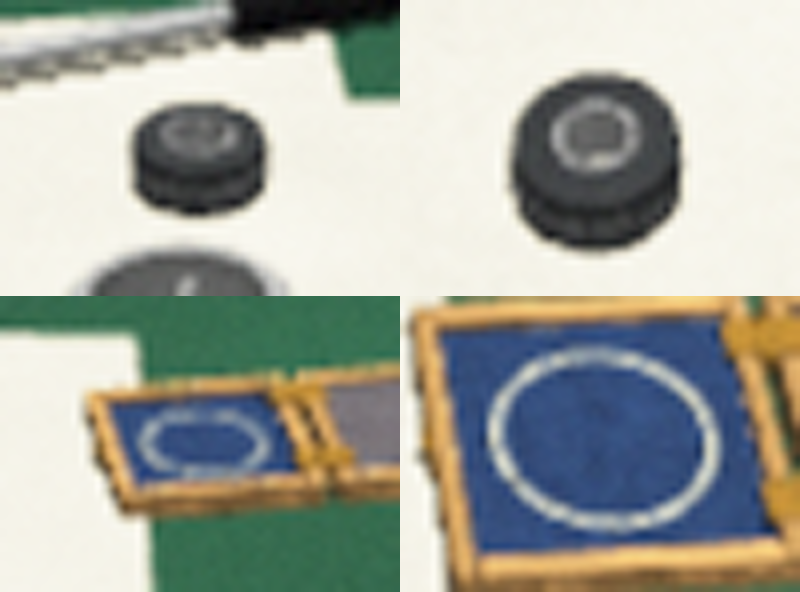

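Outer circle sizes come to about 50 mm at c1 and 59 mm at c4. With the line width off, c1 is case_42 and c4 is case_53; c3 is case_66 and c2 is case_32. Gauge diameters come to about 52 mm for gA (gauge_53) and 41 mm for gD (gauge_42); gB is gauge_66 and gC is gauge_32. I'll turn the tool to yaw 90°, so tool x = world y and tool y = world x.

```bash
python3 -m handwheel '{"slide":[[0,0,0],[0,0,0],[0,0,0],[0,0,0],[0,0,0],[0,0,0],[0,0,0],[0,0,0],[0,0,0],[0,0,0],[0,0,0],[0,0,0]],"twist":[-7,-7,-7,-7,-7,-7,-7,-7,-7,-6.3,0,0],"jaw":[-1,-1,-1,-1,-1,-1,-1,-1,-1,-1,-1,-1]}' 80; python3 -m handwheel '{"slide":[[2.0,2.5,0],[2.0,2.5,0],[2.0,2.5,0],[2.0,2.5,0],[2.0,2.5,0],[2.0,2.5,0],[2.0,2.5,0],[2.0,2.5,0],[2.0,2.5,0],[2.2,2.7,0],[0,0,0],[0,0,0]],"twist":[0,0,0,0,0,0,0,0,0,0,0,0],"jaw":[-0.5,-0.5,-0.5,-0.5,-0.5,-0.5,-0.5,-0.5,-0.5,-0.5,-0.5,-0.5]}'
cat > look.py <<'E'
import sys
from h import *
s=r.get_state();c=vision.capture('wrist');n=sys.argv[1]
cv2.imwrite(f'pics/{n}.png',cv2.resize(c['img'],(800,600),interpolation=cv2.INTER_CUBIC))
np.savez(f'{n}.npz',fovy=c['fovy'],cx=c['cx'],cy=c['cy'],T_tool_cam=c['T_tool_cam'],tcp_rot=s['tcp_rot'],position=s['position'])
print(s['position'].round(4),s['qpos'].round(2),s['gripper_width'])
E
cat > px.py <<'E'
# px.py name u v z [u v z ...]  (800x600 pixels) -> world point and slide to it (tool axes, cm)
import sys
from h import *
d=np.load(sys.argv[1]+'.npz');d={k:d[k] for k in d}
C=cam(d,d);s=r.get_state();a=list(map(float,sys.argv[2:]))
for i in range(0,len(a),3):
    p=ray_plane(*C,(np.array(a[i:i+2])+.5)/1.5625-.5,a[i+2])
    print(p.round(4),'slide cm',(s['tcp_rot'].T@(p-s['position'])*100).round(2))
E
python3 look.py w1
```

```text
time_s: 1.3
position: [0.1947, -0.5143, 0.2482]
tcp_rot: [[0.002, 1.0, -0.0], [1.0, -0.002, 0.0], [0.0, -0.0, -1.0]]
wrist_force: [-0.4, 0.3, 0.0]
gripper_width: 0.0853
grasp_force: 0.0
time_s: 2.3
position: [0.4476, -0.311, 0.2482]
tcp_rot: [[-0.002, 1.0, -0.0], [1.0, 0.002, -0.0], [-0.0, -0.0, -1.0]]
wrist_force: [-0.1, 0.1, -1.1]
gripper_width: 0.0643
grasp_force: 0.0
[ 0.4476 -0.311   0.2482] [-0.74  0.32 -0.21  1.05 -0.    0.83] 0.06430013168445899
```

View pics/w1.png

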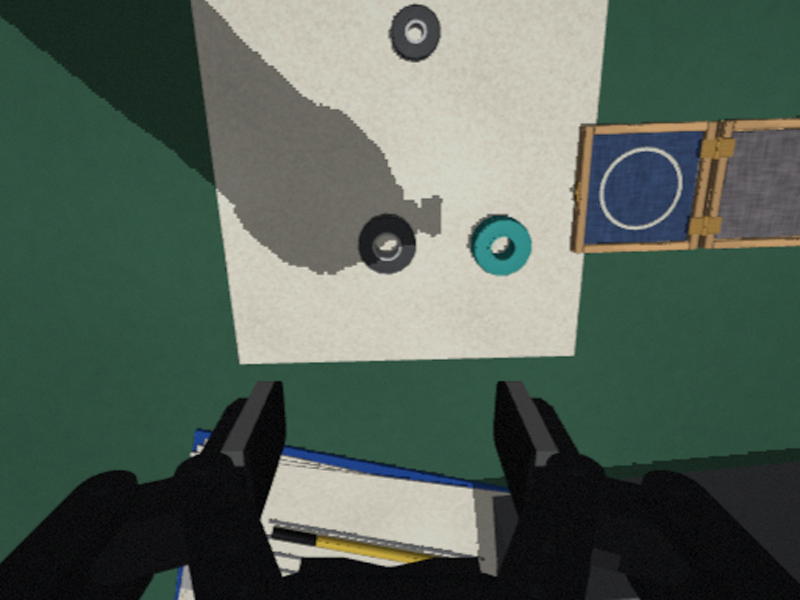

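This view shows the dark gauge_42 with its top centre at (387,243), gauge_32 at (415,32), the case_53 circle at (642,188) and the turquoise ring (not wanted) at (502,245).

```bash
python3 px.py w1 387 243 .020 415 32 .018 642 188 .006 502 245 .02
```

```text
[ 0.4466 -0.3089  0.02  ] slide cm [ 3.000e-01 -1.000e-02  2.281e+01]
[ 0.464  -0.1739  0.018 ] slide cm [13.8   1.74 23.01]
[ 0.6281 -0.2716  0.006 ] slide cm [ 4.02 18.14 24.2 ]
[ 0.5283 -0.3101  0.02  ] slide cm [ 0.17  8.16 22.81]
```

Gauge_42 is about 2 mm off in y. Descend, close and lift.

```bash
python3 -m handwheel '{"slide":[[0.2,0,3.5],[0,-0.1,3.5],[0,0,3.5],[0,0,3.5],[0,0,3],[0,0,2.5],[0,0,1.6],[0,0,1],[0,0,0.5],[0,0,0],[0,0,0],[0,0,0]],"twist":[0,0,0,0,0,0,0,0,0,0,0,0],"jaw":[-0.5,-0.5,-0.5,-0.5,-0.5,-0.5,-0.5,-0.5,-0.5,-0.5,-0.5,-0.5]}' 80 && python3 -m handwheel '{"slide":[[0,0,0],[0,0,0],[0,0,0],[0,0,0],[0,0,0],[0,0,0],[0,0,0],[0,0,0]],"twist":[0,0,0,0,0,0,0,0],"jaw":[0.3,0.3,0.3,0.3,0.3,0.3,0.3,0.3]}' 80
```

```text
time_s: 3.35
position: [0.4463, -0.3112, 0.0235]
tcp_rot: [[0.0, 1.0, 0.002], [1.0, -0.0, -0.002], [-0.002, 0.002, -1.0]]
wrist_force: [0.1, 0.1, 0.0]
gripper_width: 0.0639
grasp_force: 0.0
time_s: 4.02
position: [0.4461, -0.3108, 0.024]
tcp_rot: [[-0.0, 1.0, 0.001], [1.0, 0.0, -0.002], [-0.002, 0.001, -1.0]]
wrist_force: [-2.9, 1.3, 10.3]
gripper_width: 0.0389
grasp_force: 79.1
```

```bash
python3 -m handwheel '{"slide":[[0,0,-0.3],[0,0,-0.8],[0,0,-1.5],[0,0,-2],[0,0,-2],[0,0,-2],[0,0,-2],[0,0,-1.5],[0,0,-1],[0,0,-0.5],[0,0,0],[0,0,0]],"twist":[0,0,0,0,0,0,0,0,0,0,0,0],"jaw":[0.3,0.3,0.3,0.3,0.3,0.3,0.3,0.3,0.3,0.3,0.3,0.3]}' && python3 -m handwheel '{"slide":[[1,0.5,0],[2,0.9,0],[3,1.2,0],[3,1.5,0],[3,1.5,0],[3,1.5,0],[3,1.5,0],[3,1.5,0],[3,1.5,0],[3,1.5,0],[3,1.5,0],[3,1.5,0]],"twist":[0,0,0,0,0,0,0,0,0,0,0,0],"jaw":[0.3,0.3,0.3,0.3,0.3,0.3,0.3,0.3,0.3,0.3,0.3,0.3]}' && python3 -m handwheel '{"slide":[[3.5,0.4,0],[3.5,0.3,0],[3.5,0.3,0],[3.5,0.3,0],[3.5,0.3,0],[3,0,0],[2.5,0,0],[1.8,0,0],[0.9,0,0],[0.2,0,0],[0,0,0],[0,0,0]],"twist":[0,0,0,0,0,0,0,0,0,0,0,0],"jaw":[0.3,0.3,0.3,0.3,0.3,0.3,0.3,0.3,0.3,0.3,0.3,0.3]}'; python3 look.py w2
```

```text
time_s: 5.02
position: [0.4453, -0.31, 0.1578]
tcp_rot: [[-0.001, 1.0, -0.0], [1.0, 0.001, 0.0], [0.0, -0.0, -1.0]]
wrist_force: [-0.0, 0.6, -1.2]
gripper_width: 0.0385
grasp_force: 80.6
time_s: 6.02
position: [0.606, 0.0225, 0.1569]
tcp_rot: [[-0.001, 1.0, -0.002], [1.0, 0.001, 0.001], [0.001, -0.002, -1.0]]
wrist_force: [0.4, -0.1, -1.6]
gripper_width: 0.0391
grasp_force: 80.6
time_s: 7.02
position: [0.622, 0.2778, 0.1577]
tcp_rot: [[0.0, 1.0, -0.001], [1.0, -0.0, -0.001], [-0.001, -0.001, -1.0]]
wrist_force: [-0.1, -0.4, -1.1]
gripper_width: 0.0389
grasp_force: 80.7
[0.622  0.2778 0.1577] [ 0.31  0.63  0.07  1.01 -0.    1.88] 0.03886417335193094
```

View pics/w2.png

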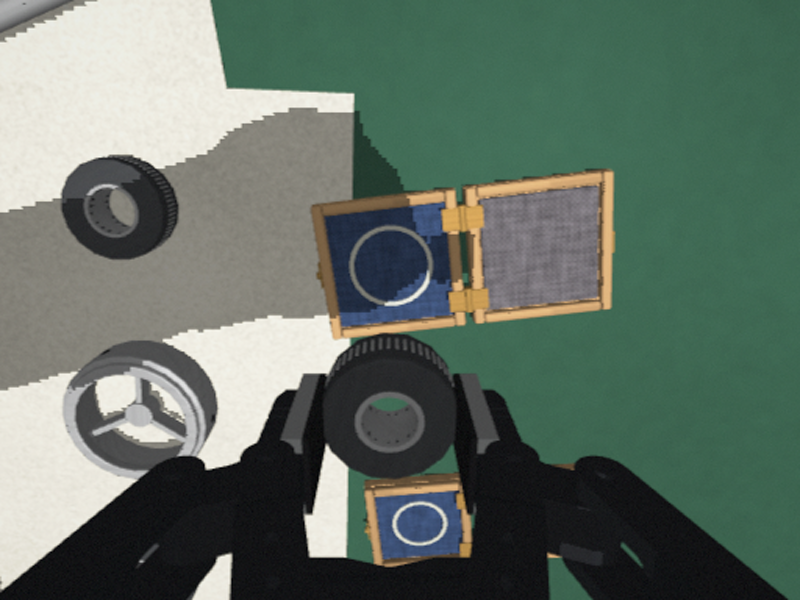

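gauge_42 is held level, with its top face centred near (391,417). The case_42 circle is at (391,266), gauge_53's top at (112,209), product_b at (139,413) and the case_32 circle at (420,524).

```bash
python3 px.py w2 391 417 .1537 391 266 .006 112 209 .022 420 524 .006
```

```text
[0.6234 0.279  0.1537] slide cm [0.15 0.11 0.42]
[0.6235 0.2841 0.006 ] slide cm [ 0.66  0.14 15.19]
[0.4801 0.3187 0.022 ] slide cm [  4.11 -14.21  13.6 ]
[0.6434 0.1027 0.006 ] slide cm [-17.47   2.15  15.21]
```

```bash
python3 -m handwheel '{"slide":[[0.5,0,1.5],[0,0,2.5],[0,0,2.5],[0,0,2],[0,0,1.5],[0,0,1],[0,0,0.7],[0,0,0.4],[0,0,0.3],[0,0,0.2],[0,0,0],[0,0,0]],"twist":[0,0,0,0,0,0,0,0,0,0,0,0],"jaw":[0.3,0.3,0.3,0.3,0.3,0.3,0.3,0.3,0.3,0.3,0.3,0.3]}'
```

```text
time_s: 8.07
position: [0.6227, 0.284, 0.033]
tcp_rot: [[-0.001, 1.0, 0.001], [1.0, 0.001, 0.0], [0.0, 0.001, -1.0]]
wrist_force: [-0.7, 0.5, -2.0]
gripper_width: 0.0392
grasp_force: 80.7
```

```bash
python3 -m handwheel '{"slide":[[0,0,0.1],[0,0,0.1],[0,0,0],[0,0,0]],"twist":[0,0,0,0],"jaw":[0.3,0.3,0.3,0.3]}'
```

```text
time_s: 8.4
position: [0.6223, 0.2839, 0.0304]
tcp_rot: [[-0.001, 1.0, 0.0], [1.0, 0.001, 0.0], [0.0, 0.0, -1.0]]
wrist_force: [0.7, -0.1, -0.8]
gripper_width: 0.0392
grasp_force: 80.7
```

```bash
python3 -m handwheel '{"slide":[[0,0,0.1],[0,0,0],[0,0,0],[0,0,0]],"twist":[0,0,0,0],"jaw":[0.3,0.3,0.3,0.3]}'; python3 -m handwheel '{"slide":[[0,0,0],[0,0,0],[0,0,0],[0,0,0],[0,0,0],[0,0,0]],"twist":[0,0,0,0,0,0],"jaw":[-0.1,-0.2,-0.3,-0.4,-0.4,-0.4]}'
```

```text
time_s: 8.73
position: [0.6224, 0.2839, 0.0301]
tcp_rot: [[-0.001, 1.0, 0.0], [1.0, 0.001, 0.0], [0.0, 0.0, -1.0]]
wrist_force: [-2.9, -0.6, 6.6]
gripper_width: 0.0388
grasp_force: 81.4
time_s: 9.23
position: [0.6223, 0.2838, 0.0291]
tcp_rot: [[-0.0, 1.0, -0.0], [1.0, 0.0, -0.0], [-0.0, -0.0, -1.0]]
wrist_force: [0.5, -0.1, 0.3]
gripper_width: 0.0596
grasp_force: 0.0
```

```bash
python3 -m handwheel '{"slide":[[0,0,-0.5],[0,0,-1.5],[0,0,-3],[0,0,-3],[0.5,-2,-2],[0.5,-3,-2],[0.5,-3,0],[0.5,-3,0],[0.5,-2,0],[0.5,-1,0],[0.3,-0.2,0],[0,0,0]],"twist":[0,0,0,0,0,0,0,0,0,0,0,0],"jaw":[-0.4,-0.4,-0.4,-0.7,-0.7,-0.7,-0.7,-0.7,-0.7,-0.7,-0.7,-0.7]}'; python3 look.py w3
```

```text
time_s: 10.23
position: [0.4808, 0.3176, 0.1498]
tcp_rot: [[-0.002, 1.0, 0.001], [1.0, 0.002, 0.001], [0.001, 0.001, -1.0]]
wrist_force: [0.0, -0.3, 0.2]
gripper_width: 0.0726
grasp_force: 0.0
[0.4808 0.3176 0.1498] [ 0.46  0.45 -0.27  0.85 -0.    2.02] 0.07264596412032769
```

View pics/w3.png

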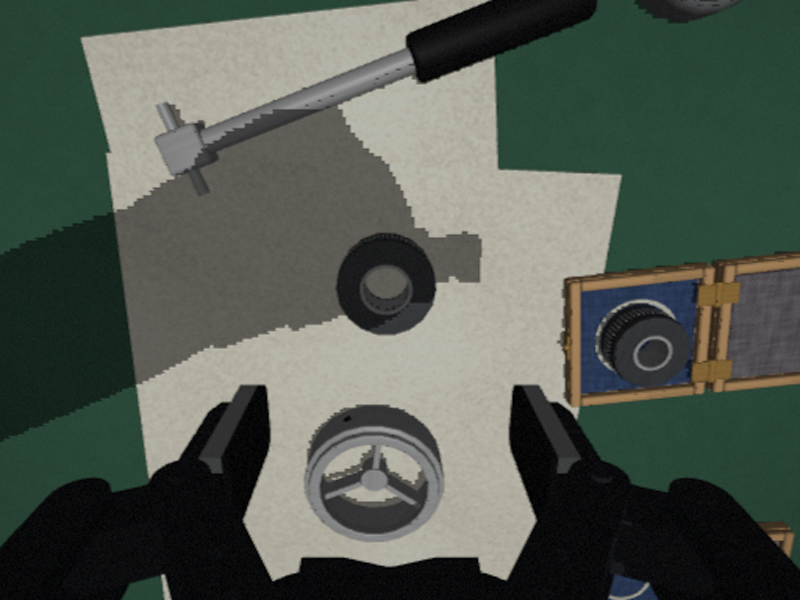

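gauge_53's top is at (386,287). gauge_42 sits flat in its case with its top at (651,349).

```bash
python3 px.py w3 386 287 .022 651 349 .026
```

```text
[0.48   0.3192 0.022 ] slide cm [ 0.2  -0.18 12.77]
[0.6224 0.2859 0.026 ] slide cm [-3.15 14.06 12.39]
```

```bash
python3 -m handwheel '{"slide":[[0.2,-0.1,2],[0,0,2.5],[0,0,2.5],[0,0,2],[0,0,1.5],[0,0,1],[0,0,0.6],[0,0,0.3],[0,0,0.2],[0,0,0],[0,0,0]],"twist":[0,0,0,0,0,0,0,0,0,0,0],"jaw":[-0.7,-0.7,-0.7,-0.7,-0.7,-0.7,-0.7,-0.7,-0.7,-0.7,-0.7]}' 90 && python3 -m handwheel '{"slide":[[0,0,0],[0,0,0],[0,0,0],[0,0,0],[0,0,0],[0,0,0],[0,0,0],[0,0,0]],"twist":[0,0,0,0,0,0,0,0],"jaw":[0,0,0,0,0,0,0,0]}' 90
```

```text
time_s: 11.2
position: [0.48, 0.319, 0.0241]
tcp_rot: [[-0.0, 1.0, 0.001], [1.0, 0.0, 0.001], [0.001, 0.001, -1.0]]
wrist_force: [-0.3, 0.7, -0.7]
gripper_width: 0.0724
grasp_force: 0.0
time_s: 11.87
position: [0.4797, 0.3191, 0.0251]
tcp_rot: [[-0.001, 1.0, 0.001], [1.0, 0.001, 0.001], [0.001, 0.001, -1.0]]
wrist_force: [-2.6, -1.9, 10.5]
gripper_width: 0.0495
grasp_force: 91.2
```

```bash
python3 -m handwheel '{"slide":[[0,0,-0.3],[0,0,-0.8],[0,0,-1.5],[0,0,-2],[0,0,-2],[0,0,-2],[0,0,-2],[0,0,-1.5],[0,0,-0.9],[-1,0.3,0],[-2,0.6,0],[-3,1,0]],"twist":[0,0,0,0,0,0,0,0,0,0,0,0],"jaw":[0,0,0,0,0,0,0,0,0,0,0,0]}' && python3 -m handwheel '{"slide":[[-3.3,1.2,0],[-3.3,1.2,0],[-3.3,1.2,0],[-3.3,1.2,0],[-3.3,1.2,0],[-3.3,1.2,0],[-3.3,1.2,0],[-3.3,1.2,0],[-3.3,1.2,0],[-3.3,1.2,0],[-3.3,0.9,0],[-3.3,0,0]],"twist":[0,0,0,0,0,0,0,0,0,0,0,0],"jaw":[0,0,0,0,0,0,0,0,0,0,0,0]}' && python3 -m handwheel '{"slide":[[-3.3,0,0],[-3.1,0,0],[-3,0,0],[-2,0,0],[-1.3,0,0],[-0.6,0,0],[-0.2,0,0],[0,0,0],[0,0,0]],"twist":[0,0,0,0,0,0,0,0,0],"jaw":[0,0,0,0,0,0,0,0,0]}'; python3 look.py w4
```

```text
time_s: 12.87
position: [0.4973, 0.259, 0.1524]
tcp_rot: [[-0.004, 1.0, -0.001], [1.0, 0.004, 0.0], [0.0, -0.001, -1.0]]
wrist_force: [1.0, 0.5, -3.1]
gripper_width: 0.0495
grasp_force: 93.5
time_s: 13.87
position: [0.6279, -0.1397, 0.1517]
tcp_rot: [[-0.0, 1.0, -0.001], [1.0, 0.0, 0.0], [0.0, -0.001, -1.0]]
wrist_force: [1.6, 0.0, -1.8]
gripper_width: 0.0495
grasp_force: 93.6
time_s: 14.62
position: [0.6275, -0.2708, 0.153]
tcp_rot: [[-0.002, 1.0, -0.001], [1.0, 0.002, 0.001], [0.001, -0.001, -1.0]]
wrist_force: [0.1, -0.3, -2.2]
gripper_width: 0.0494
grasp_force: 93.6
[ 0.6275 -0.2708  0.153 ] [-0.52  0.64  0.07  1.    0.    1.05] 0.04943284381760188
```

View pics/w4.png

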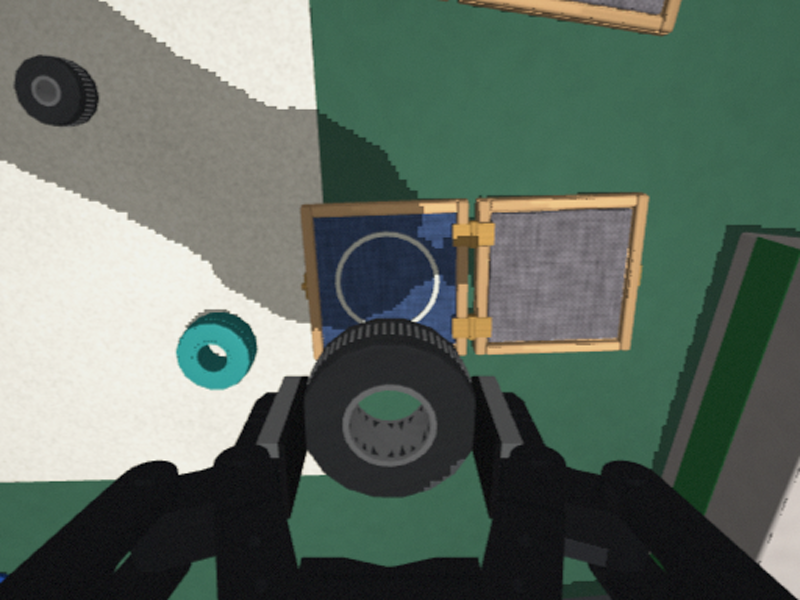

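The case_53 circle is centred near (387,282), the held gauge_53's top near (390,425), and gauge_32's top at (46,91).

```bash
python3 px.py w4 390 425 .1505 387 282 .006 46 91 .018
```

```text
[ 0.6286 -0.2713  0.1505] slide cm [-0.06  0.1   0.27]
[ 0.6269 -0.2723  0.006 ] slide cm [-0.17 -0.07 14.72]
[ 0.464  -0.1737  0.018 ] slide cm [  9.73 -16.33  13.53]
```

```bash
python3 -m handwheel '{"slide":[[-0.15,-0.1,1.5],[0,0,2.5],[0,0,2.5],[0,0,2],[0,0,1.5],[0,0,1],[0,0,0.6],[0,0,0.3],[0,0,0.2],[0,0,0],[0,0,0],[0,0,0]],"twist":[0,0,0,0,0,0,0,0,0,0,0,0],"jaw":[0,0,0,0,0,0,0,0,0,0,0,0]}'&& python3 -m handwheel '{"slide":[[0,0,0.1],[0,0,0],[0,0,0]],"twist":[0,0,0],"jaw":[0,0,0]}'
```

```text
time_s: 15.67
position: [0.6272, -0.2741, 0.0333]
tcp_rot: [[-0.0, 1.0, 0.002], [1.0, 0.0, -0.001], [-0.001, 0.002, -1.0]]
wrist_force: [0.2, -0.6, -2.3]
gripper_width: 0.0497
grasp_force: 93.6
time_s: 15.92
position: [0.6266, -0.2738, 0.0315]
tcp_rot: [[-0.0, 1.0, 0.0], [1.0, 0.0, -0.0], [-0.0, 0.0, -1.0]]
wrist_force: [0.1, -1.3, -2.5]
gripper_width: 0.0496
grasp_force: 93.6
```

```bash
python3 -m handwheel '{"slide":[[0,0,0.1],[0,0,0],[0,0,0]],"twist":[0,0,0],"jaw":[0,0,0]}'
```

```text
time_s: 16.17
position: [0.6267, -0.2738, 0.0312]
tcp_rot: [[-0.0, 1.0, 0.0], [1.0, 0.0, -0.0], [-0.0, 0.0, -1.0]]
wrist_force: [-2.1, 0.9, 5.3]
gripper_width: 0.0497
grasp_force: 94.3
```

Contact is felt, so release, rise, and move over gauge_32.

```bash
python3 -m handwheel '{"slide":[[0,0,0],[0,0,0],[0,0,0],[0,0,0],[0,0,0],[0,0,0],[0,0,0],[0,0,-0.5],[0,0,-1.5],[0,0,-2.5],[0,0,-3],[0,0,-2.5]],"twist":[0,0,0,0,0,0,0,0,0,0,0,0],"jaw":[-0.25,-0.35,-0.45,-0.55,-0.55,-0.55,-0.55,-0.55,-0.55,-0.55,-0.55,-0.55]}' && python3 -m handwheel '{"slide":[[1,-1.5,-2],[1.5,-2.5,0],[1.5,-2.5,0],[1.5,-2.5,0],[1.5,-2.5,0],[1.2,-2.3,0],[1,-1.5,0],[0.6,-0.7,0],[0.2,-0.3,0],[0,0,0],[0,0,0]],"twist":[0,0,0,0,0,0,0,0,0,0,0],"jaw":[-0.4,-0.4,-0.4,-0.4,-0.4,-0.4,-0.4,-0.4,-0.4,-0.4,-0.4]}'; python3 look.py w5
```

```text
time_s: 17.17
position: [0.6266, -0.2737, 0.1322]
tcp_rot: [[-0.001, 1.0, 0.0], [1.0, 0.001, -0.0], [-0.0, 0.0, -1.0]]
wrist_force: [1.3, -0.7, 0.1]
gripper_width: 0.0661
grasp_force: 0.0
time_s: 18.08
position: [0.4648, -0.1745, 0.1507]
tcp_rot: [[-0.0, 1.0, 0.002], [1.0, 0.0, -0.001], [-0.001, 0.002, -1.0]]
wrist_force: [1.0, -0.3, -0.3]
gripper_width: 0.06
grasp_force: 0.0
[ 0.4648 -0.1745  0.1507] [-0.51  0.32 -0.48  0.77 -0.    1.06] 0.05999768369394524
```

View pics/w5.png

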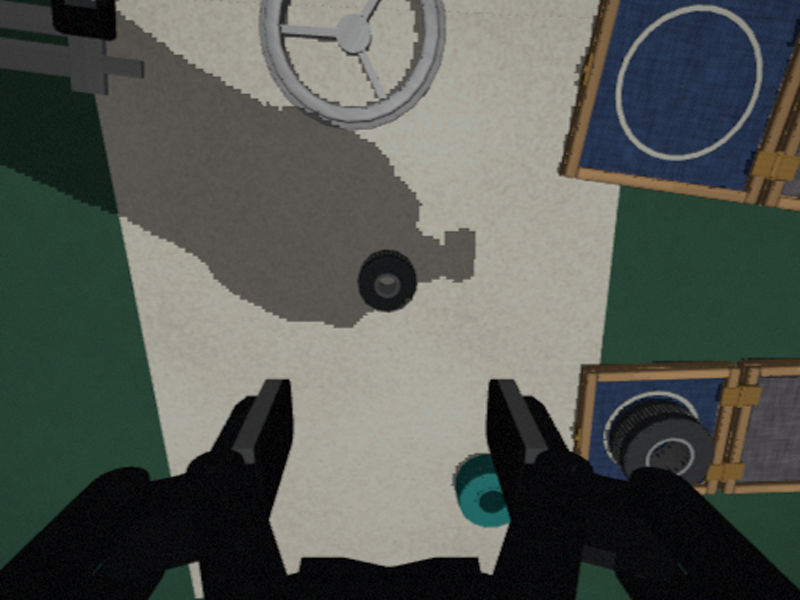

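gauge_32's top is at (387,282), the case_66 circle at (690,83), and gauge_53 sits in its case with its top at (668,455).

```bash
python3 px.py w5 387 282 .018 690 83 .006 668 455 .028
```

```text
[ 0.4645 -0.1718  0.018 ] slide cm [ 0.29 -0.05 13.26]
[ 0.6137 -0.0729  0.006 ] slide cm [10.18 14.87 14.47]
[ 0.6267 -0.2731  0.028 ] slide cm [-9.85 16.16 12.29]
```

```bash
python3 -m handwheel '{"slide":[[0.2,0,2],[0,0,2.5],[0,0,2.5],[0,0,2],[0,0,1.5],[0,0,1],[0,0,0.7],[0,0,0.4],[0,0,0.2],[0,0,0],[0,0,0]],"twist":[0,0,0,0,0,0,0,0,0,0,0],"jaw":[-0.4,-0.4,-0.4,-0.4,-0.4,-0.4,-0.4,-0.4,-0.4,-0.4,-0.4]}' 70 && python3 -m handwheel '{"slide":[[0,0,0],[0,0,0],[0,0,0],[0,0,0],[0,0,0],[0,0,0],[0,0,0],[0,0,0],[0,0,0],[0,0,0]],"twist":[0,0,0,0,0,0,0,0,0,0],"jaw":[0.5,0.5,0.5,0.5,0.5,0.5,0.5,0.5,0.5,0.5]}' 70
```

```text
time_s: 19.05
position: [0.4641, -0.1721, 0.0229]
tcp_rot: [[-0.001, 1.0, 0.001], [1.0, 0.001, -0.001], [-0.001, 0.001, -1.0]]
wrist_force: [-0.6, 0.1, 0.1]
gripper_width: 0.06
grasp_force: 0.0
time_s: 19.88
position: [0.4639, -0.172, 0.0233]
tcp_rot: [[-0.001, 1.0, 0.001], [1.0, 0.001, -0.001], [-0.001, 0.001, -1.0]]
wrist_force: [-2.0, 0.9, 6.5]
gripper_width: 0.0284
grasp_force: 69.1
```

```bash
python3 -m handwheel '{"slide":[[0,0,-0.3],[0,0,-0.8],[0,0,-1.5],[0,0,-2],[0,0,-2],[0,0,-2],[0,0,-2],[0,0,-1.5],[0,0,-0.8],[1,0.6,0],[1.5,1,0],[2.5,1.5,0]],"twist":[0,0,0,0,0,0,0,0,0,0,0,0],"jaw":[0.5,0.5,0.5,0.5,0.5,0.5,0.5,0.5,0.5,0.5,0.5,0.5]}' && python3 -m handwheel '{"slide":[[3,2,0],[3,2,0],[3,2,0],[3,2,0],[3,2,0],[2.5,1.8,0],[2,1.4,0],[1.5,1,0],[1,0.5,0],[0.5,0.1,0],[0,0,0],[0,0,0]],"twist":[0,0,0,0,0,0,0,0,0,0,0,0],"jaw":[0.5,0.5,0.5,0.5,0.5,0.5,0.5,0.5,0.5,0.5,0.5,0.5]}'; python3 look.py w6
```

```text
time_s: 20.88
position: [0.4941, -0.1219, 0.1508]
tcp_rot: [[0.003, 1.0, -0.001], [1.0, -0.003, -0.0], [-0.0, -0.001, -1.0]]
wrist_force: [0.5, 0.5, -1.5]
gripper_width: 0.0281
grasp_force: 69.3
time_s: 21.88
position: [0.6415, 0.103, 0.1507]
tcp_rot: [[-0.0, 1.0, -0.002], [1.0, 0.0, -0.0], [-0.0, -0.002, -1.0]]
wrist_force: [0.4, 0.4, -1.0]
gripper_width: 0.0287
grasp_force: 69.3
[0.6415 0.103  0.1507] [ 0.05  0.58 -0.04  0.95 -0.    1.62] 0.028658471191998845
```

View pics/w6.png

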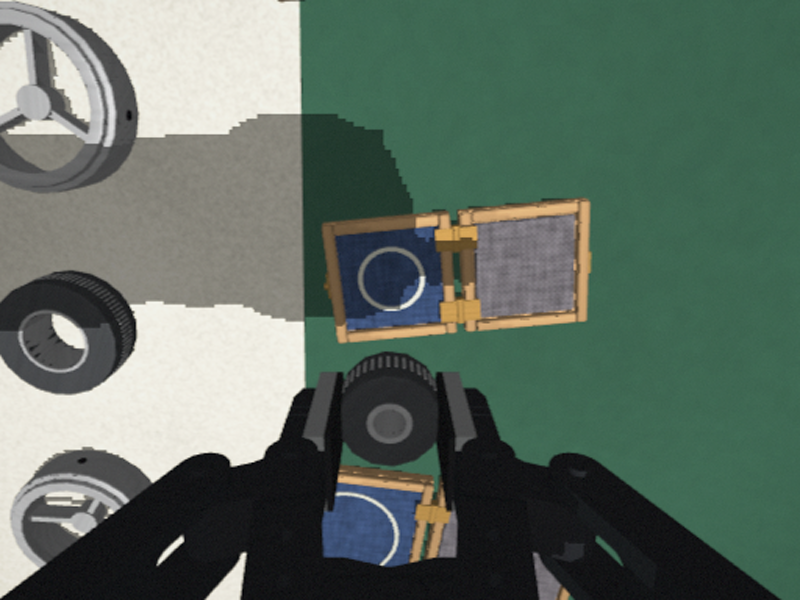

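The case_32 circle is at (391,278), held gauge_32's top near (390,419), and gauge_66's top near (54,339).

```bash
python3 px.py w6 390 419 .1455 391 278 .006 54 339 .026
```

```text
[0.6426 0.1028 0.1455] slide cm [0.02 0.1  0.55]
[0.6429 0.1044 0.006 ] slide cm [ 0.19  0.15 14.5 ]
[0.4622 0.0759 0.026 ] slide cm [ -2.67 -17.93  12.52]
```

```bash
python3 -m handwheel '{"slide":[[0.15,0.05,1.5],[0,0,2.5],[0,0,2.5],[0,0,2],[0,0,1.4],[0,0,0.9],[0,0,0.6],[0,0,0.3],[0,0,0.2],[0,0,0],[0,0,0],[0,0,0]],"twist":[0,0,0,0,0,0,0,0,0,0,0,0],"jaw":[0.5,0.5,0.5,0.5,0.5,0.5,0.5,0.5,0.5,0.5,0.5,0.5]}'&& python3 -m handwheel '{"slide":[[0,0,0.1],[0,0,0],[0,0,0]],"twist":[0,0,0],"jaw":[0.5,0.5,0.5]}'
```

```text
time_s: 22.93
position: [0.6435, 0.1049, 0.0332]
tcp_rot: [[-0.001, 1.0, 0.002], [1.0, 0.001, 0.0], [0.0, 0.002, -1.0]]
wrist_force: [0.3, 0.3, -0.4]
gripper_width: 0.0283
grasp_force: 69.4
time_s: 23.18
position: [0.6429, 0.1049, 0.0315]
tcp_rot: [[-0.001, 1.0, 0.0], [1.0, 0.001, 0.0], [0.0, 0.0, -1.0]]
wrist_force: [-0.3, -0.2, -0.5]
gripper_width: 0.0285
grasp_force: 69.4
```

```bash
python3 -m handwheel '{"slide":[[0,0,0.1],[0,0,0],[0,0,0.05],[0,0,0],[0,0,0]],"twist":[0,0,0,0,0],"jaw":[0.5,0.5,0.5,0.5,0.5]}'
```

```text
time_s: 23.6
position: [0.6428, 0.1048, 0.0297]
tcp_rot: [[-0.001, 1.0, -0.0], [1.0, 0.001, -0.0], [-0.0, -0.0, -1.0]]
wrist_force: [-0.2, -0.0, -0.4]
gripper_width: 0.0287
grasp_force: 69.4
```

```bash
python3 -m handwheel '{"slide":[[0,0,0.08],[0,0,0],[0,0,0]],"twist":[0,0,0],"jaw":[0.5,0.5,0.5]}'
```

```text
time_s: 23.85
position: [0.643, 0.1048, 0.0293]
tcp_rot: [[-0.001, 1.0, 0.0], [1.0, 0.001, -0.0], [-0.0, 0.0, -1.0]]
wrist_force: [-1.0, 0.1, 2.4]
gripper_width: 0.0288
grasp_force: 69.7
```

```bash
python3 -m handwheel '{"slide":[[0,0,0],[0,0,0],[0,0,0],[0,0,0],[0,0,0],[0,0,0],[0,0,0],[0,0,-0.5],[0,0,-1.5],[0,0,-2.5],[0,0,-3],[0,0,-2.5]],"twist":[0,0,0,0,0,0,0,0,0,0,0,0],"jaw":[0.2,0.1,0,-0.1,-0.1,-0.1,-0.1,-0.1,-0.1,-0.1,-0.1,-0.1]}' && python3 -m handwheel '{"slide":[[-0.5,-1.5,-2],[-0.5,-3,0],[-0.5,-3,0],[-0.5,-3,0],[-0.5,-3,0],[-0.3,-2.3,0],[-0.1,-1.3,0],[0,-0.7,0],[0,-0.3,0],[0,0,0],[0,0,0]],"twist":[0,0,0,0,0,0,0,0,0,0,0],"jaw":[-1,-1,-1,-1,-1,-1,-1,-1,-1,-1,-1]}'; python3 look.py w7
```

```text
time_s: 24.85
position: [0.6429, 0.1048, 0.1308]
tcp_rot: [[-0.001, 1.0, 0.0], [1.0, 0.001, 0.0], [0.0, 0.0, -1.0]]
wrist_force: [0.7, -0.5, -0.0]
gripper_width: 0.047
grasp_force: 0.0
time_s: 25.77
position: [0.4631, 0.0758, 0.1493]
tcp_rot: [[-0.001, 1.0, 0.002], [1.0, 0.001, 0.0], [0.0, 0.002, -1.0]]
wrist_force: [0.7, -0.6, 0.4]
gripper_width: 0.0856
grasp_force: 0.0
[0.4631 0.0758 0.1493] [ 0.    0.28 -0.54  0.75  0.    1.57] 0.08564271596101243
```

View pics/w7.png

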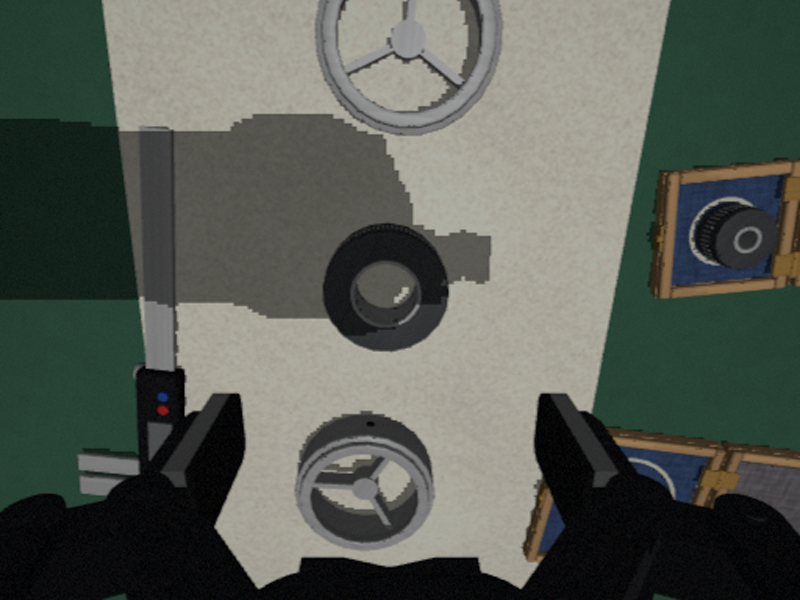

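gauge_66's top is at (386,290), gauge_32 is in its case with its top at (746,239), and the caliper bar's edge is at (175,300).

```bash
python3 px.py w7 386 290 .026 746 239 .024 175 300 .006
```

```text
[0.4624 0.0772 0.026 ] slide cm [ 0.14 -0.1  12.32]
[0.6433 0.1037 0.024 ] slide cm [ 2.78 17.99 12.55]
[0.344  0.0646 0.006 ] slide cm [ -1.11 -11.94  14.31]
```

```bash
python3 -m handwheel '{"slide":[[0.1,-0.05,2],[0,0,2.5],[0,0,2.5],[0,0,2],[0,0,1.5],[0,0,1],[0,0,0.8],[0,0,0.4],[0,0,0.2],[0,0,0],[0,0,0]],"twist":[0,0,0,0,0,0,0,0,0,0,0],"jaw":[-1,-1,-1,-1,-1,-1,-1,-1,-1,-1,-1]}' 110 && python3 -m handwheel '{"slide":[[0,0,0],[0,0,0],[0,0,0],[0,0,0],[0,0,0],[0,0,0],[0,0,0],[0,0,0]],"twist":[0,0,0,0,0,0,0,0],"jaw":[-0.3,-0.3,-0.3,-0.3,-0.3,-0.3,-0.3,-0.3]}' 110
```

```text
time_s: 26.73
position: [0.462, 0.0767, 0.0204]
tcp_rot: [[-0.001, 1.0, 0.001], [1.0, 0.001, -0.0], [-0.0, 0.001, -1.0]]
wrist_force: [-0.4, 0.5, 0.3]
gripper_width: 0.0852
grasp_force: 0.0
time_s: 27.4
position: [0.4618, 0.0767, 0.0219]
tcp_rot: [[-0.001, 1.0, 0.002], [1.0, 0.001, -0.0], [-0.0, 0.002, -1.0]]
wrist_force: [-3.8, 0.8, 18.0]
gripper_width: 0.0627
grasp_force: 115.3
```

```bash
python3 -m handwheel '{"slide":[[0,0,-0.2],[0,0,-0.7],[0,0,-1.3],[0,0,-2],[0,0,-2],[0,0,-2],[0,0,-2],[0,0,-1.5],[0,0,-0.9],[-0.5,0.5,0],[-1,1,0],[-1.5,1.5,0]],"twist":[0,0,0,0,0,0,0,0,0,0,0,0],"jaw":[-0.3,-0.3,-0.3,-0.3,-0.3,-0.3,-0.3,-0.3,-0.3,-0.3,-0.3,-0.3]}' && python3 -m handwheel '{"slide":[[-2,2,0],[-2,2,0],[-2,2,0],[-2,2,0],[-1.5,1.5,0],[-1.2,1.2,0],[-0.8,0.9,0],[-0.4,0.4,0],[-0.1,0.2,0],[0,0,0],[0,0,0],[0,0,0]],"twist":[0,0,0,0,0,0,0,0,0,0,0,0],"jaw":[-0.3,-0.3,-0.3,-0.3,-0.3,-0.3,-0.3,-0.3,-0.3,-0.3,-0.3,-0.3]}'; python3 look.py w8
```

```text
time_s: 28.4
position: [0.4905, 0.0466, 0.1449]
tcp_rot: [[-0.002, 1.0, -0.003], [1.0, 0.002, 0.0], [0.0, -0.003, -1.0]]
wrist_force: [-0.1, -0.2, -5.4]
gripper_width: 0.0625
grasp_force: 121.2
time_s: 29.4
position: [0.6127, -0.0726, 0.1456]
tcp_rot: [[-0.001, 1.0, -0.001], [1.0, 0.001, 0.0], [0.0, -0.001, -1.0]]
wrist_force: [-0.1, -0.6, -3.5]
gripper_width: 0.0629
grasp_force: 121.3
[ 0.6127 -0.0726  0.1456] [-0.24  0.53 -0.15  0.89  0.    1.33] 0.06292523731982348
```

View pics/w8.png

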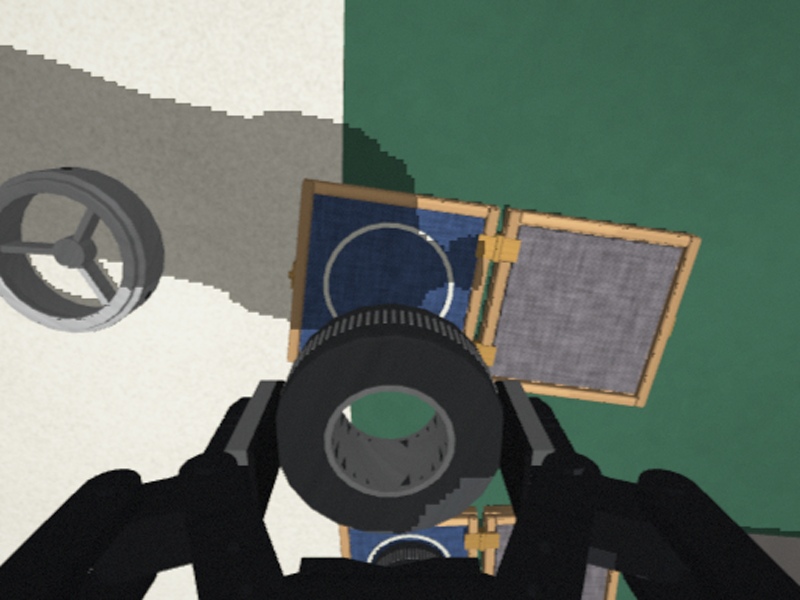

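The case_66 circle is centred near (389,286), and the held gauge_66's top is near (390,441).

```bash
python3 px.py w8 390 441 .150 389 286 .006
```

```text
[ 0.6138 -0.0738  0.15  ] slide cm [-0.13  0.1  -0.42]
[ 0.6131 -0.0742  0.006 ] slide cm [-0.16  0.04 13.98]
```

```bash
python3 -m handwheel '{"slide":[[-0.1,0,1.5],[0,0,2.5],[0,0,2.5],[0,0,2],[0,0,1.3],[0,0,0.8],[0,0,0.5],[0,0,0.3],[0,0,0.2],[0,0,0],[0,0,0],[0,0,0]],"twist":[0,0,0,0,0,0,0,0,0,0,0,0],"jaw":[-0.3,-0.3,-0.3,-0.3,-0.3,-0.3,-0.3,-0.3,-0.3,-0.3,-0.3,-0.3]}'&& python3 -m handwheel '{"slide":[[0,0,0.1],[0,0,0],[0,0,0]],"twist":[0,0,0],"jaw":[-0.3,-0.3,-0.3]}'
```

```text
time_s: 30.45
position: [0.6141, -0.0743, 0.0308]
tcp_rot: [[-0.001, 1.0, 0.001], [1.0, 0.001, -0.0], [-0.0, 0.001, -1.0]]
wrist_force: [0.7, -0.9, -4.5]
gripper_width: 0.0628
grasp_force: 121.2
time_s: 30.7
position: [0.6135, -0.0742, 0.0291]
tcp_rot: [[-0.0, 1.0, 0.0], [1.0, 0.0, -0.0], [-0.0, 0.0, -1.0]]
wrist_force: [0.3, -0.7, -3.7]
gripper_width: 0.0628
grasp_force: 121.2
```

```bash
python3 -m handwheel '{"slide":[[0,0,0.1],[0,0,0],[0,0,0]],"twist":[0,0,0],"jaw":[-0.3,-0.3,-0.3]}'
```

```text
time_s: 30.95
position: [0.6137, -0.0743, 0.0281]
tcp_rot: [[-0.001, 1.0, 0.0], [1.0, 0.001, -0.0], [-0.0, 0.0, -1.0]]
wrist_force: [0.3, 0.4, -3.3]
gripper_width: 0.0624
grasp_force: 121.4
```

```bash
python3 -m handwheel '{"slide":[[0,0,0.1],[0,0,0],[0,0,0]],"twist":[0,0,0],"jaw":[-0.3,-0.3,-0.3]}'
```

```text
time_s: 31.2
position: [0.6137, -0.0742, 0.0281]
tcp_rot: [[-0.001, 1.0, 0.001], [1.0, 0.001, -0.0], [-0.0, 0.001, -1.0]]
wrist_force: [-3.3, 1.4, 5.0]
gripper_width: 0.0627
grasp_force: 122.3
```

Contact. Release fully, rise, and move clear.

```bash
python3 -m handwheel '{"slide":[[0,0,0],[0,0,0],[0,0,0],[0,0,0],[0,0,0],[0,0,0],[0,0,0],[0,0,-0.5],[0,0,-1.5],[0,0,-2.5],[0,0,-3],[0,0,-3]],"twist":[0,0,0,0,0,0,0,0,0,0,0,0],"jaw":[-0.6,-0.7,-0.8,-0.9,-0.9,-0.9,-0.9,-0.9,-0.9,-0.9,-0.9,-0.9]}' && python3 -m handwheel '{"slide":[[-1,0,-3],[-2,-1,-3],[-3,-2,-2],[-3,-3,-1],[-3,-3,-1],[-3,-3,0],[-3,-3,0],[-3,-3,0],[-3,-2,0],[-2,-1,0],[0,0,0],[0,0,0]],"twist":[0,0,0,0,0,0,0,0,0,0,0,0],"jaw":[-0.9,-0.9,-0.9,-0.9,-0.9,-0.9,-0.9,-0.9,-0.9,-0.9,-0.9,-0.9]}'
python3 - <<'E'
from h import *
im=vision.capture('scene')['img'];cv2.imwrite('pics/end.png',cv2.resize(im[120:320,100:367],(800,600),interpolation=cv2.INTER_CUBIC))
E
```

```text
time_s: 32.2
position: [0.6129, -0.074, 0.1329]
tcp_rot: [[-0.001, 1.0, -0.001], [1.0, 0.001, 0.0], [0.0, -0.001, -1.0]]
wrist_force: [0.3, 0.2, 0.6]
gripper_width: 0.0816
grasp_force: 0.0
time_s: 33.2
position: [0.4072, -0.331, 0.2315]
tcp_rot: [[0.002, 1.0, 0.001], [1.0, -0.002, -0.0], [-0.0, 0.001, -1.0]]
wrist_force: [0.2, 0.3, 0.8]
gripper_width: 0.0811
grasp_force: 0.0
```

View pics/end.png

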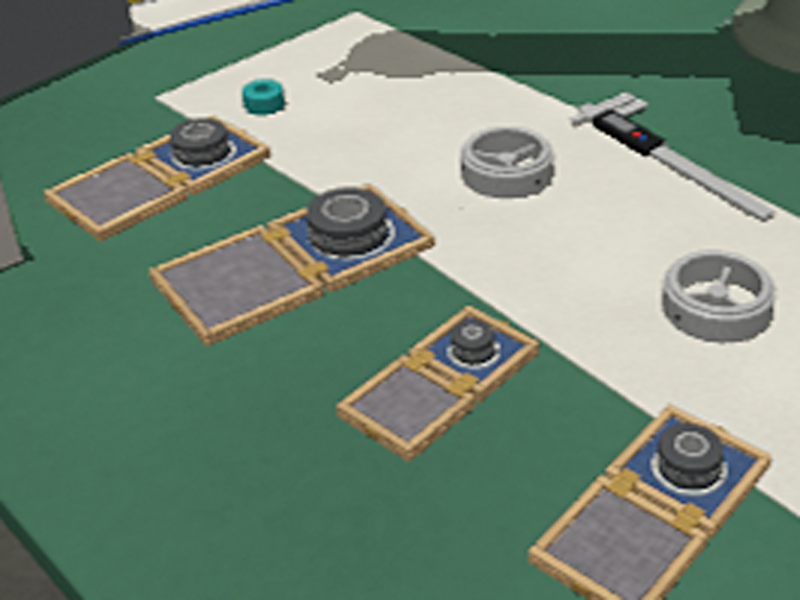

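All four gauges lie flat on their circles, at (200,142), (348,220), (472,342) and (690,455). The bright workpieces and the turquoise ring have not moved.

```bash
python3 -c "
from bench import r
print(r.job_done())"
```

```text
the job is handed in; nothing more can be done
None
```

All four gauges are flat and centred in their own cases, the two bright workpieces and the turquoise ring are where they were, and I handed the job in at about 33 s of the 90 s; no verdict came back.

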